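Free the cup jammed in the dispenser tube

ROBOT

A 6-joint arm with a two-finger parallel gripper is mounted at the origin on the work surface. World frame = base frame: x ahead of the robot, y to its left, z up, the work surface at z = 0. Lengths are in m, angles in rad, forces in N, time in s.
With the tool pointing down it reaches from about 0.225 to 0.875 m from the base axis. Payload 3.4 kg.
Tool frame: the origin (TCP) lies on the centre line of the jaws, within the pads' length; the fingertips stand 17 mm ahead of it and the grasp point (between the pads) lies 2 mm behind it (manip.finger_overhang is the distance from the TCP to the fingertips, in m); y points along the fingers, x is the direction in which the jaws open and shut, and the axes are right-handed (so a half turn about y gives the same grasp; the last joint's range is limited). The gripper opens to 85 mm and grips with 20 to 120 N. Pads are 22 mm wide; open, the fingers measure 114 mm over their backs; the gripper's body (76 mm by 85 mm) begins 54 mm behind the grasp point. The pads swing forward as they close: fully open they stand 13 mm farther back than shut.
Start: joints at [-1.432, 0.276, 1.505, -0, 1.361, -0.121], TCP at [0.148, -0.556, 0.248] pointing down, gripper open.
Joint ranges: [-2.89, 2.89], [-0.75, 2.08], [0.22, 2.7], [-1.18, 4.32], [0.11, 2.71], [-2.7, 2.7]. Speed limits (rad/s): [2.57, 2.57, 3.14, 3.14, 3.14, 3.14].

INTERFACE

Orientations are given as a unit quaternion [w, x, y, z].
In Python, from rig import manip gives the robot as it stands.
- The arm moves only by the tool arm_command, never from a script. Its argument "commands" is a list of rows, each a list of 3 entries, a list of its own where there are three numbers: the finger opening in cm, from 0 to 8.54, then the shift along the world's x, y, z in cm, then the turn about the world's z in rad. A call has 1 to 12 rows; each row shifts and turns the commanded pose from where the row before left it; what a row does not reach is not made up. A row lasts 1/10 s, in which the tool goes at most 50 mm and 8.59 degrees, less where a joint would pass 70% of its speed; a pose out of reach is approached as far as the arm can. A call with a gripper value outside its range is refused whole. The fingers move at their own pace and stop on an object; "grip_force" is the grip in N (left out, the last holds). Time passes only in rows, so rows that do not move let the fingers close. It gives the time, the measured TCP pose, the force and the opening at its end, in the units of the state.
- manip.get_state(): the state, without advancing time (a new reading comes with each control period).
- manip.get_image(name): name is "side" or "top"; returns a dict with "pixels" (420x560x3 uint8, red, green, blue), "range_z" (420x560 float32, m along the optical axis (not along the pixel's ray), 0 where there is no reading), "intrinsics" (3x3 intrinsics, pixels), "R" (3x3) and "t" (3): a world point X has camera coordinates R X + t. Camera axes: x right, y down, z forward; pixel columns grow to the right and rows downward; lengths in m; the calibration is good to about 2 mm. A picture is of the moment at which its call begins.
- manip.sign_off(): hands the job in, once; it reports no verdict.
The state is a dict: "clock": time; "qpos": joint angles; "qd": joint speeds; "effort": joint torques, N m; "position": TCP position; "ee_rot": TCP orientation; "contact_force": force on the tool from outside, world axes, zero at the start; "moment": the same for the moment, N m; "width": finger opening in m.
Only numpy, scipy, OpenCV 4.12 (cv2) and the standard library are available. Lean on these libraries where they do the work, as an engineer would, in place of code of your own. Each camera call takes 0.05 s, during which the arm holds its last target.

TASK

A plastic cup has jammed in the sloping tube of the cup dispenser. Take the wooden stick from its clay pot and, with the stick and not with the fingers, push the cup gently out through the lower end of the tube so that it drops into the tray. Then stand the stick back in its pot and let go, leaving the other kitchen things where they are.

Things in the scene. Friction and masses are not known exactly. Their poses are not given: they have to be found in the camera images.
- tube: Fixed cup dispenser: clear straight tube, bore 59 mm, outside 65 mm, 120 mm long, sloping 32 degrees from vertical, upper end on the robot's side, between two white posts (centred 51 mm out in y, 8 mm thick, 150 mm high). Origin: centre of the open lower end (outlet), 85 mm above the table. z: up along the bore; y: level, across the tube.
- pad_l (a joint): Sprung steel strip inside the tube at +y, from the outlet to 75 mm up the bore (0 as built, grows as it moves inwards, m). The two strips clamp the cup's rim with 13 N each: it takes 8 to 20 N along the bore to slide it. Once the rim is out the grip eases, but the cup can still hang until almost wholly pushed out.
- pad_r (a joint): The same strip at -y.
- tube_mouth (a point): Centre of the top face of the white cap on the tube's upper end, 126 mm up the tube's axis from the outlet. The cap is a 76 mm square plate, 6 mm thick, with a round 28 mm hole on the tube's axis, the only way in from above for the stick; the 59 mm bore begins under it.
- cup: The jammed cup: thin white plastic, about 30 g, upside down in the tube, 50 mm tall, rim 54 mm across at the lower end, closed bottom 45 mm across at the upper end (push there). Origin: centre of the rim; z: from rim to closed bottom, at the start nearly along the tube's z. At the start the rim is 15 to 50 mm up the bore from the outlet. Over 40 N cracks it.
- tray: Fixed open aluminium tray under the outlet, part of the dispenser, 190 mm (x) by 170 mm (y) outside, 40 mm high, walls and floor 4 mm, catches the cup. Origin: centre of its underside, 75 mm ahead of the point under the outlet, on the side to which the tube points.
- stick: Loose plain round wooden stick, 20 mm in diameter, 210 mm long, about 60 g, standing upright in the clay pot at the start. Origin: centre of its lower end; z axis: along it towards its upper end.
- stick_tip (a point): Centre of the stick's lower end, the end that pushes.
- stick_top (a point): Centre of the stick's upper end, 210 mm from the tip.
- pot: Fixed round clay pot, 110 mm high, 64 mm across outside at the top, mouth 52 mm and bore 48 mm or more, floor 10 mm thick. Origin: centre of its underside; z up.
- jar: Bystander: small glass jar with steel lid, 52 mm across, 75 mm high. Origin: centre of its underside.
- spoon: Bystander: spoon lying on the table. Origin: near its middle.
- cup_stack: Bystander: stack of four white ceramic cups, 82 mm across, 115 mm high. Origin: centre of its underside.
- canister: Bystander: yellow plastic canister with a twist cap, 90 mm across, 152 mm high. Origin: centre of its underside.
Mind the look-alikes: they are no part of the job. Several things look just like the pot: the one meant starts farthest to the robot's left. There is more than one size of the stick; the one meant has the size given above.

How it is judged:
By the outcome, as a careful person would: the job done as asked, in the order asked, and still so for the second after the job is handed in, with the robot touching nothing.
It also fails if it takes over 53 s, if anything falls off the work surface, if the arm or the gripper's body presses on something with over 40 N, if the wrist force passes 120 N, or if a joint passes its speed limit or range.

## Working session

There is one attempt and no reset: what is moved stays moved. The work goes in short steps, Python scripts to look and compute and a tool call to move; the robot and the scene stay as the last step left them, time stands still between calls to the robot, and variables do not carry over. Pictures are saved under pics/ and viewed, and the job is handed in when it is done.

Besides the shell and the picture viewer there is one more tool, called after "Call:" as name([rows], argument=value, ...), one row to a line, values as JSON. arm_command: Moves the arm, as the interface text tells. Its arguments: {"type":"object","properties":{"commands":{"type":"array"},"grip_force":{"type":"number"}},"required":["commands"]}

```bash
ls; mkdir -p pics; python3 - <<'E'
from rig import manip
import cv2
s=manip.get_state(); print(s)
for n in("side","top"):
    d=manip.get_image(n)
    cv2.imwrite(f"pics/{n}0.png",d["pixels"][:,:,::-1])
    import numpy as np
    np.savez(f"{n}0.npz",**d)
    print(n,d["intrinsics"],d["R"],d["t"])
E
```

```text
pics
{'clock': 0.0, 'qpos': array([-1.43199629e+00,  2.76605385e-01,  1.50612846e+00,  5.10625723e-05,
        1.36069641e+00, -1.20987620e-01]), 'qd': array([-1.35154431e-04, -1.47484568e-03, -1.58141648e-03,  5.47176561e-05,
       -7.71718697e-04, -8.49347299e-04]), 'effort': array([-1.00040590e-03, -4.16775942e+01, -2.45806146e+01, -7.02153079e-05,
        1.11295294e-02, -3.24981109e-06]), 'position': array([ 0.14765346, -0.55521085,  0.24743562]), 'ee_rot': array([ 0.5610176 , -0.56008183,  0.43147731, -0.43057511]), 'contact_force': array([ 0.25840555, -0.37247957, -0.40252496]), 'moment': array([-0.00574872,  0.02094162, -0.04026963]), 'width': 0.08529266737113508}
side [[417.97388366   0.         282.93564849]
 [  0.         417.97388366 209.60194972]
 [  0.           0.           1.        ]] [[-0.81062274 -0.58548882  0.00967536]
 [-0.40935235  0.55478815 -0.7243209 ]
 [ 0.41871401 -0.59111162 -0.68939512]] [0.44026674 0.33690269 0.85749223]
top [[380.08794463   0.         278.75481348]
 [  0.         380.08794463 208.1081364 ]
 [  0.           0.           1.        ]] [[-9.97605454e-04 -9.99864625e-01  1.64236793e-02]
 [-9.94512543e-01 -7.26128474e-04 -1.04614885e-01]
 [ 1.04612648e-01 -1.64379194e-02 -9.94377186e-01]] [-0.01074365  0.52438079  0.93398957]
```

View pics/side0.png

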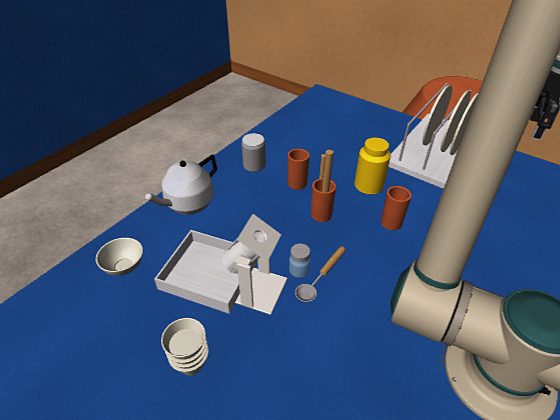

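View pics/top0.png

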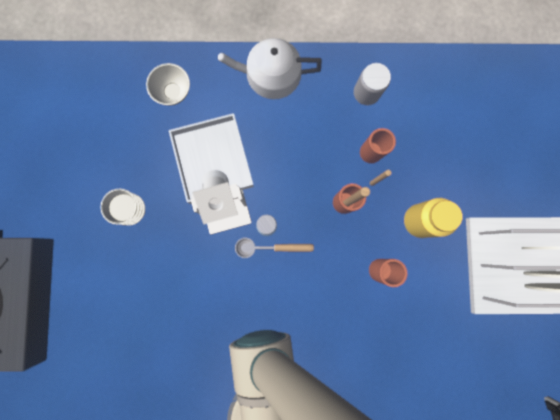

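```bash
python3 - <<'E'
import cv2
a=cv2.imread("pics/side0.png")[130:240,270:370]; b=cv2.imread("pics/top0.png")[150:230,310:410]
cv2.imwrite("pics/c1.png",cv2.resize(a,None,fx=5,fy=5,interpolation=cv2.INTER_CUBIC))
cv2.imwrite("pics/c2.png",cv2.resize(b,None,fx=7,fy=7,interpolation=cv2.INTER_CUBIC))
a=cv2.imread("pics/side0.png")[200:320,150:300]; b=cv2.imread("pics/top0.png")[110:240,160:290]
cv2.imwrite("pics/c3.png",cv2.resize(a,None,fx=5,fy=5,interpolation=cv2.INTER_CUBIC))
cv2.imwrite("pics/c4.png",cv2.resize(b,None,fx=4.5,fy=4.5,interpolation=cv2.INTER_CUBIC))
E
```

```text
(no output)
```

View pics/c1.png

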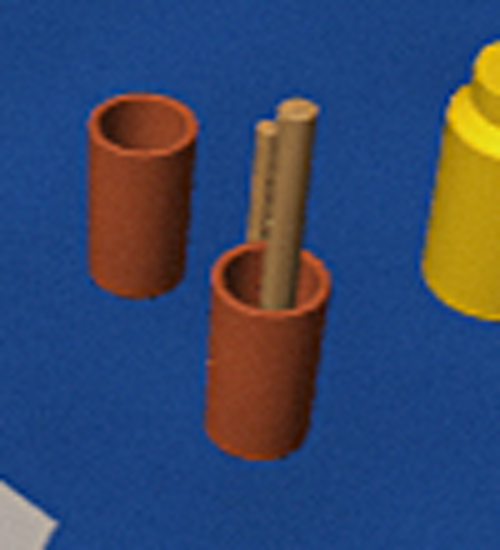

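View pics/c2.png

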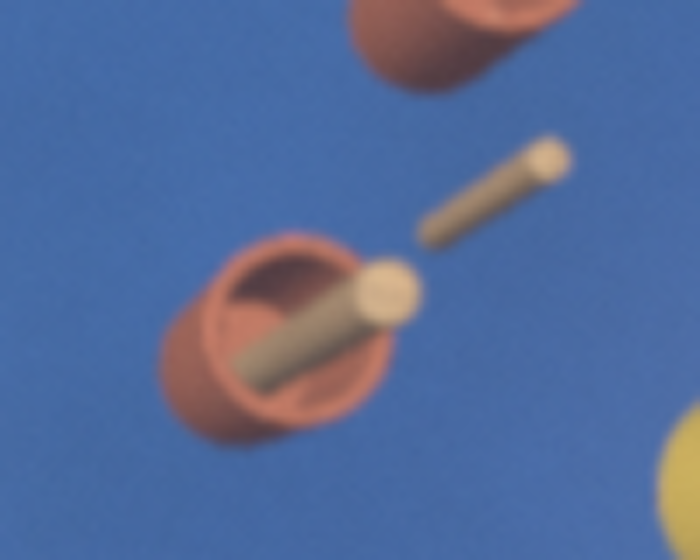

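View pics/c3.png

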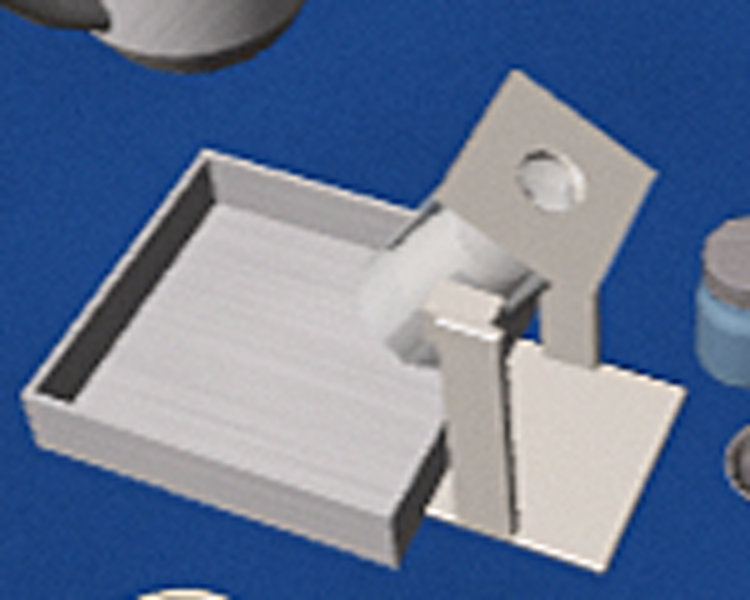

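View pics/c4.png

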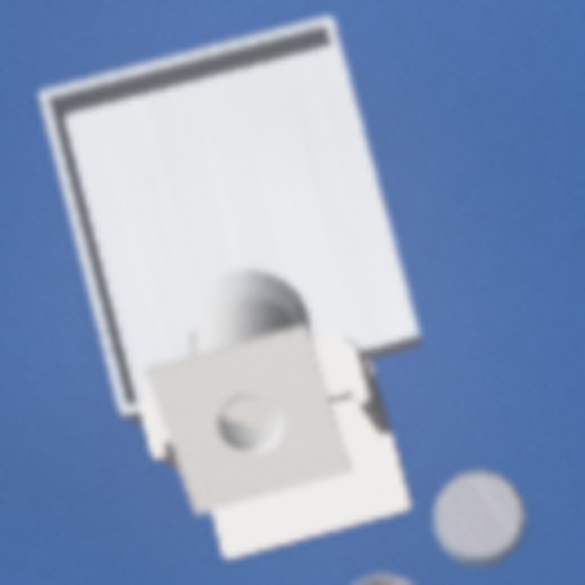

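```bash
cat >h.py <<'E'
import numpy as np, cv2
def load(n): return dict(np.load(f"{n}.npz"))
def w(d,u,v,z=None):
    K=d["intrinsics"]; 
    if z is None: z=d["range_z"][int(round(v)),int(round(u))]
    c=np.array([(u-K[0,2])/K[0,0]*z,(v-K[1,2])/K[1,1]*z,z])
    return d["R"].T@(c-d["t"])
def atz(d,u,v,h):
    K=d["intrinsics"]; r=d["R"].T@np.array([(u-K[0,2])/K[0,0],(v-K[1,2])/K[1,1],1.]); o=-d["R"].T@d["t"]
    return o+r*(h-o[2])/r[2]
def pr(d,X):
    c=d["R"]@np.asarray(X)+d["t"]; p=d["intrinsics"]@c; return p[:2]/p[2]
def cloud(d):
    K=d["intrinsics"]; v,u=np.mgrid[0:420,0:560]; z=d["range_z"]
    c=np.stack([(u-K[0,2])/K[0,0]*z,(v-K[1,2])/K[1,1]*z,z],-1)
    return (c-d["t"])@d["R"]
E
python3 - <<'E'
from h import *
np.set_printoptions(precision=4,suppress=True)
t=load("top0"); s=load("side0")
# top crop c2: origin (310,150), x7
P=cloud(t); S=cloud(s)
for nm,(u,v) in dict(stick=(310+388/7,150+292/7),thin=(310+550/7,150+159/7),thinlow=(310+440/7,150+232/7),sticklow=(310+255/7,150+370/7)).items(): print(nm,u,v,w(t,u,v))
# side crop c1: origin (270,130) x5
for nm,(u,v) in dict(stick=(270+297/5,130+108/5),thin=(270+266/5,130+128/5)).items(): print('side',nm,u,v,w(s,u,v))
# all points with heights in stick areas
for nm,Q in (('top',P),('side',S)):
    m=(abs(Q[...,0]-P[198,349,0])<.12)&(abs(Q[...,1]-P[198,349,1])<.12)&(Q[...,2]>.13)&(Q[...,2]<.4)
    q=Q[m]; print(nm,len(q)); 
    for lo in np.arange(.12,.26,.015):
        k=q[(q[:,2]>lo)&(q[:,2]<=lo+.015)]
        if len(k): print(round(lo,3),len(k),k.min(0),k.max(0))
# pot rims: circle-ish
m=(P[...,2]>.104)&(P[...,2]<.116)
for c in((349,198),(379,146),(388,271)):
    mm=np.zeros_like(m); mm[c[1]-25:c[1]+25,c[0]-25:c[0]+25]=1
    px=t["pixels"].astype(int); red=(px[...,0]>px[...,2]+30)
    q=P[m&mm&red]; print('pot',c,len(q),q.min(0),q.max(0),(q.min(0)+q.max(0))/2)
E
```

```text
stick 365.42857142857144 191.71428571428572 [ 0.5375 -0.1837  0.2226]
thin 388.57142857142856 172.71428571428572 [ 0.5923 -0.2563  0.1451]
thinlow 372.85714285714283 183.14285714285714 [ 0.5877 -0.2499  0.0341]
sticklow 346.42857142857144 202.85714285714286 [ 0.5336 -0.1758  0.0635]
side stick 329.4 151.6 [ 0.535  -0.1817  0.2221]
side thin 323.2 155.6 [ 0.5889 -0.2505  0.1459]
top 203
0.12 10 [ 0.5299 -0.2589  0.1302] [ 0.5943 -0.1728  0.1349]
0.135 49 [ 0.528  -0.2602  0.1358] [ 0.5989 -0.1734  0.1499]
0.15 15 [ 0.5278 -0.1843  0.1513] [ 0.5415 -0.173   0.165 ]
0.165 15 [ 0.5282 -0.1851  0.1654] [ 0.5442 -0.173   0.1787]
0.18 16 [ 0.5283 -0.1856  0.1812] [ 0.5417 -0.1728  0.1946]
0.195 17 [ 0.5281 -0.1806  0.1952] [ 0.544  -0.1725  0.2095]
0.21 81 [ 0.5282 -0.1921  0.2106] [ 0.5461 -0.1728  0.2233]
side 265
0.12 15 [ 0.5287 -0.2533  0.1306] [ 0.5938 -0.1736  0.1349]
0.135 51 [ 0.528  -0.2613  0.1351] [ 0.5968 -0.1729  0.1494]
0.15 36 [ 0.5283 -0.1861  0.1505] [ 0.5453 -0.174   0.1643]
0.165 34 [ 0.5273 -0.1841  0.165 ] [ 0.5428 -0.1728  0.1794]
0.18 39 [ 0.528  -0.1865  0.1802] [ 0.5454 -0.1725  0.1949]
0.195 39 [ 0.5264 -0.1878  0.1954] [ 0.5456 -0.1723  0.2099]
0.21 51 [ 0.5281 -0.1928  0.2106] [ 0.5467 -0.1733  0.222 ]
pot (349, 198) 189 [ 0.5111 -0.2102  0.104 ] [ 0.5726 -0.1483  0.1153] [ 0.5419 -0.1793  0.1096]
pot (379, 146) 214 [ 0.6434 -0.2826  0.1041] [ 0.7055 -0.222   0.1153] [ 0.6744 -0.2523  0.1097]
pot (388, 271) 226 [ 0.3377 -0.3001  0.104 ] [ 0.3987 -0.2378  0.1151] [ 0.3682 -0.269   0.1096]
```

```bash
python3 - <<'E'
from h import *
np.set_printoptions(precision=4,suppress=True)
t=load("top0"); s=load("side0")
for nm,d,roi in (('top',t,(188,185,244,225)),('side',s,(237,213,283,262))):
    Q=cloud(d); u0,v0,u1,v1=roi
    q=Q[v0:v1,u0:u1].reshape(-1,3); q=q[(q[:,2]>.165)&(q[:,2]<.225)]
    best=None;rng=np.random.default_rng(0)
    for _ in range(400):
        a=q[rng.choice(len(q),3,False)]; n=np.cross(a[1]-a[0],a[2]-a[0]); l=np.linalg.norm(n)
        if l<1e-6: continue
        n/=l; c=(abs((q-a[0])@n)<.002)
        if best is None or c.sum()>best.sum(): best=c
    q=q[best]; c=q.mean(0); U,S,V=np.linalg.svd(q-c); n=V[2]*np.sign(V[2,2])
    az=np.arctan2(n[1],n[0])
    # fit min-area rect in plane
    ey=np.cross([0,0,1],n); ey/=np.linalg.norm(ey); ex=np.cross(ey,n)
    uv=np.stack([(q-c)@ex,(q-c)@ey],1).astype(np.float32)
    r=cv2.minAreaRect(uv*1000); ctr=c+ex*r[0][0]/1000+ey*r[0][1]/1000
    print(nm,len(q),'n',n,'tilt',np.degrees(np.arccos(n[2])),'az',np.degrees(az),'rect',r,'ctr',ctr)
# hole centre pixels
# tray rim corners in top crop c4: origin (160,110) x4.5
# corners outer of tray rim (z=.04)
for p in ((40,92),(333,15),(420,338),(122,415)):
    print('tray',atz(t,160+p[0]/4.5,110+p[1]/4.5,.04))
print('hole top', w(t,160+248/4.5,110+421/4.5), atz(t,160+250/4.5,110+421/4.5,.192))
print('hole side',atz(s,150+550/5,200+182/5,.192))
E
```

```text
top 953 n [-0.5118 -0.1433  0.847 ] tilt 32.10840602849964 az -164.35622543924214 rect ((1.1192092895507812, 0.39154052734375), (75.97877502441406, 77.85326385498047), 89.71421813964844) ctr [0.5155 0.1249 0.1932]
side 862 n [-0.506  -0.1371  0.8515] tilt 31.620622474966023 az -164.83827882259513 rect ((0.4138679504394531, 1.3835105895996094), (76.28913879394531, 78.89795684814453), 0.312358021736145) ctr [0.5162 0.1242 0.1927]
tray [0.7212 0.2682 0.04  ]
tray [0.7669 0.1037 0.04  ]
tray [0.5811 0.0532 0.04  ]
tray [0.5377 0.2177 0.04  ]
hole top [0.5224 0.1326 0.1422] [0.5166 0.1241 0.192 ]
hole side [0.5149 0.1236 0.192 ]
```

```bash
python3 - <<'E'
from h import *
from scipy.spatial.transform import Rotation as R
q=[0.5610176 , -0.56008183,  0.43147731, -0.43057511]
M=R.from_quat(q[1:]+q[:1]).as_matrix(); print(M.round(3), np.degrees(np.arctan2(M[1,0],M[0,0])))
t=load("top0");s=load("side0")
for d in(t,s):
    Q=cloud(d).reshape(-1,3)
    m=(Q[:,0]>.1)&(Q[:,0]<.7)&(Q[:,1]<-.1)&(Q[:,1]>-.7)&(Q[:,2]>.15)
    for x in np.arange(.1,.7,.1):
        for y in np.arange(-.7,-.1,.1):
            k=Q[m&(Q[:,0]>x)&(Q[:,0]<x+.1)&(Q[:,1]>y)&(Q[:,1]<y+.1)]
            if len(k)>5: print(x.round(1),y.round(1),k[:,2].max().round(3),len(k))
    print()
E
```

```text
[[ 0.257 -0.     0.966]
 [-0.966  0.002  0.257]
 [-0.002 -1.     0.   ]] -75.11586279093444
0.1 -0.6 0.289 96
0.1 -0.5 0.314 151
0.2 -0.7 0.165 6
0.2 -0.6 0.168 46
0.2 -0.2 0.539 16
0.3 -0.7 0.173 60
0.3 -0.6 0.186 405
0.4 -0.7 0.186 38
0.4 -0.6 0.187 190
0.4 -0.5 0.156 61
0.4 -0.4 0.157 373
0.5 -0.5 0.155 33
0.5 -0.4 0.157 248
0.5 -0.2 0.223 144

0.1 -0.7 0.323 7
0.1 -0.6 0.455 977
0.1 -0.5 0.351 353
0.2 -0.2 0.647 18
0.3 -0.7 0.227 378
0.3 -0.6 0.194 131
0.4 -0.7 0.226 256
0.4 -0.6 0.19 89
0.4 -0.5 0.155 23
0.4 -0.4 0.156 139
0.5 -0.5 0.155 10
0.5 -0.4 0.156 83
0.5 -0.2 0.222 199
```

Call:
arm_command([
  [8.5,[0,0,2.5],0],
  [8.5,[0,0,3],0],
  [8.5,[0,0,2.5],0],
  [8.5,[2,2,0],0],
  [8.5,[3,3,0],0],
  [8.5,[3,3,0],0],
  [8.5,[3,3,0],0],
  [8.5,[3,3,0],0],
  [8.5,[3,3,0],0],
  [8.5,[3,3,0],0],
  [8.5,[3,3,0],0],
  [8.5,[3,3,0],0],
], grip_force=40)

```text
clock: 1.3
position: [0.4085, -0.2942, 0.328]
ee_rot: [-0.561, 0.561, -0.431, 0.431]
contact_force: [-0.2, -0.3, -0.2]
width: 0.0847
```

Call:
arm_command([
  [8.5,[3,3,0],0],
  [8.5,[3,3,0],0],
  [8.5,[3,2.5,0],0],
  [8.5,[2.4,1.8,0],0],
  [8.5,[1.4,0.9,0],0],
  [8.5,[0,0,0],0],
  [8.5,[0,0,0],0],
])

```text
clock: 2.0
position: [0.535, -0.1843, 0.3279]
ee_rot: [-0.56, 0.561, -0.431, 0.431]
contact_force: [-0.5, 0.8, 1.0]
width: 0.0856
```

```bash
python3 - <<'E'
from rig import manip
import cv2,numpy as np
print(manip.get_state()['position'])
d=manip.get_image("top"); np.savez("top1.npz",**d)
cv2.imwrite("pics/top1.png",d["pixels"][:,:,::-1])
d=manip.get_image("side"); np.savez("side1.npz",**d)
a=d["pixels"][:,:,::-1][60:240,240:440]
cv2.imwrite("pics/s1.png",cv2.resize(a,None,fx=3,fy=3,interpolation=cv2.INTER_CUBIC))
E
```

```text
[ 0.53500479 -0.18429693  0.32789459]
```

View pics/s1.png

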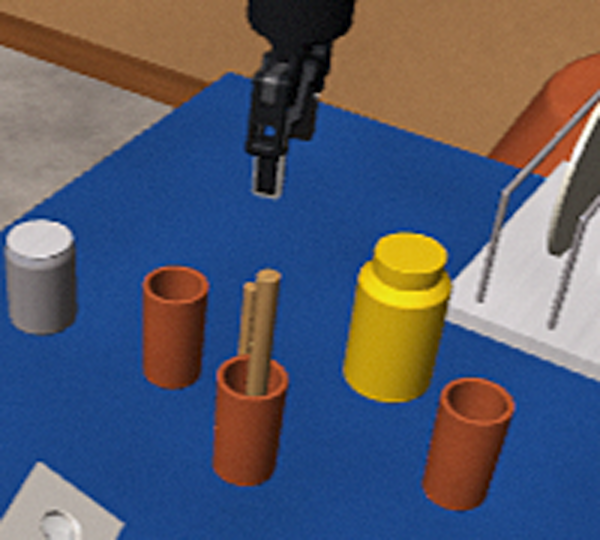

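Call:
arm_command([
  [8.5,[0.2,0.1,-2],0],
  [8.5,[0,0,-3],0],
  [8.5,[0,0,-3],0],
  [8.5,[0,0,-3],0],
  [8.5,[0,0,-2],0],
  [8.5,[0,0,-1.6],0],
  [8.5,[0,0,0],0],
  [1.5,[0,0,0],0],
  [1.5,[0,0,0],0],
  [1.5,[0,0,0],0],
  [1.5,[0,0,0],0],
  [1.5,[0,0,0],0],
], grip_force=40)

```text
clock: 3.3
position: [0.5382, -0.1831, 0.1832]
ee_rot: [-0.561, 0.561, -0.43, 0.432]
contact_force: [-0.2, -0.6, 1.3]
width: 0.0191
```

Call:
arm_command([
  [0,[0,0,0],0],
  [0,[0,0,0],0],
  [0,[0,0,1],0],
  [0,[0,0,2],0],
  [0,[0,0,2],0],
  [0,[0,0,2],0],
  [0,[0,0,0],0],
  [0,[0,0,0],0],
], grip_force=40)

```text
clock: 4.1
position: [0.5375, -0.1825, 0.2521]
ee_rot: [0.561, -0.561, 0.431, -0.431]
contact_force: [-0.1, 0.0, -1.1]
width: 0.019
```

```bash
cat >snap.py <<'E'
from rig import manip
import cv2,numpy as np,sys
def snap(tag,sroi=None,troi=None):
    print(manip.get_state()['position'].round(4))
    out={}
    for n,roi in(("side",sroi),("top",troi)):
        if roi is None: continue
        d=manip.get_image(n); np.savez(f"{n}{tag}.npz",**d)
        u0,v0,u1,v1=roi; a=d["pixels"][v0:v1,u0:u1,::-1]; f=min(800/(u1-u0),600/(v1-v0))
        cv2.imwrite(f"pics/{n}{tag}.png",cv2.resize(a,None,fx=f,fy=f,interpolation=cv2.INTER_CUBIC)); print(n,'scale',f)
E
python3 - <<'E'
from snap import *
snap("2",(270,70,390,230))
E
```

```text
[ 0.5375 -0.1825  0.2521]
side scale 3.75
```

View pics/side2.png

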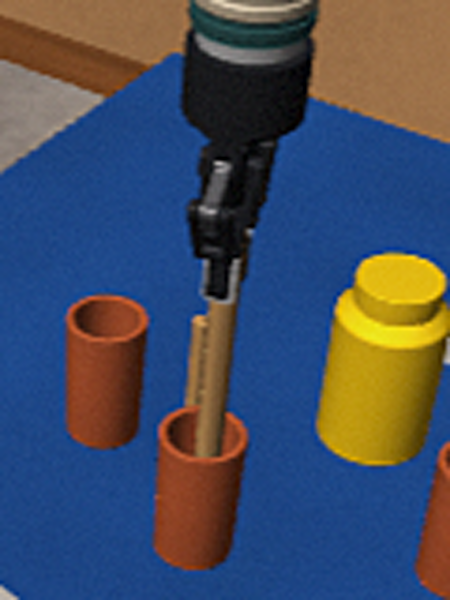

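The stick is in the jaws and lifted, its lower part still in the pot. Now tilt it in the grip against the pot rim.

Call:
arm_command([
  [0,[-0.9,-0.25,0],0],
  [0,[-0.7,-0.19,-0.2],0],
  [0,[-0.7,-0.19,-0.2],0],
  [0,[-0.7,-0.19,-0.2],0],
  [0,[-0.7,-0.19,-0.25],0],
  [0,[-0.7,-0.19,-0.3],0],
  [0,[-0.7,-0.2,-0.35],0],
  [0,[-0.7,-0.2,-0.4],0],
  [0,[-0.7,-0.19,-0.4],0],
  [0,[-0.7,-0.2,-0.3],0],
  [0,[-0.7,-0.19,-0.3],0],
  [0,[0,0,0],0],
])

```text
clock: 5.35
position: [0.4574, -0.2045, 0.2228]
ee_rot: [-0.56, 0.561, -0.432, 0.431]
contact_force: [1.5, 2.7, 0.4]
width: 0.0189
```

```bash
python3 - <<'E'
from snap import *
snap("3",(270,70,390,230),(310,130,430,230))
E
```

```text
[ 0.4574 -0.2045  0.2228]
side scale 3.75
top scale 6.0
```

View pics/side3.png

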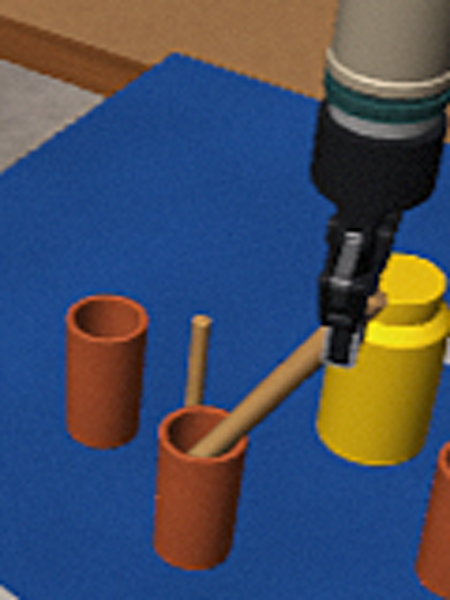

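View pics/top3.png

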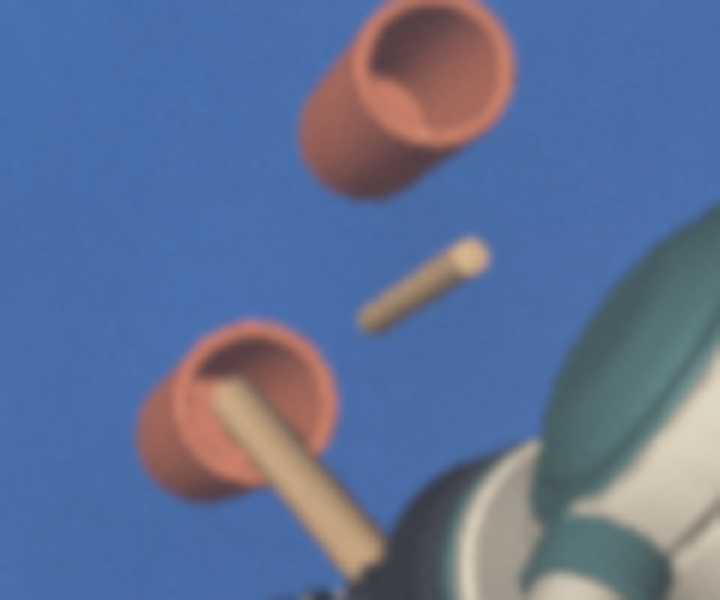

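Call:
arm_command([
  [0,[0,0,2],0],
  [0,[0,0,3],0],
  [0,[0,0,3],0],
  [0,[0,0,3],0],
  [0,[0,0,3],0],
  [0,[-1,2,0],0],
  [0,[-1,3,0],0],
  [0,[-1,3,0],0],
  [0,[-1,3,0],0],
  [0,[-1,3,0],0],
  [0,[0,0,0],0],
  [0,[0,0,0],0],
])

```text
clock: 6.65
position: [0.408, -0.0646, 0.3632]
ee_rot: [-0.56, 0.562, -0.431, 0.431]
contact_force: [0.6, -0.2, -0.9]
width: 0.0188
```

```bash
python3 - <<'E'
from snap import *
snap("4",(150,60,400,260),(150,90,400,290))
E
```

```text
[ 0.408  -0.0646  0.3632]
side scale 3.0
top scale 3.0
```

View pics/side4.png

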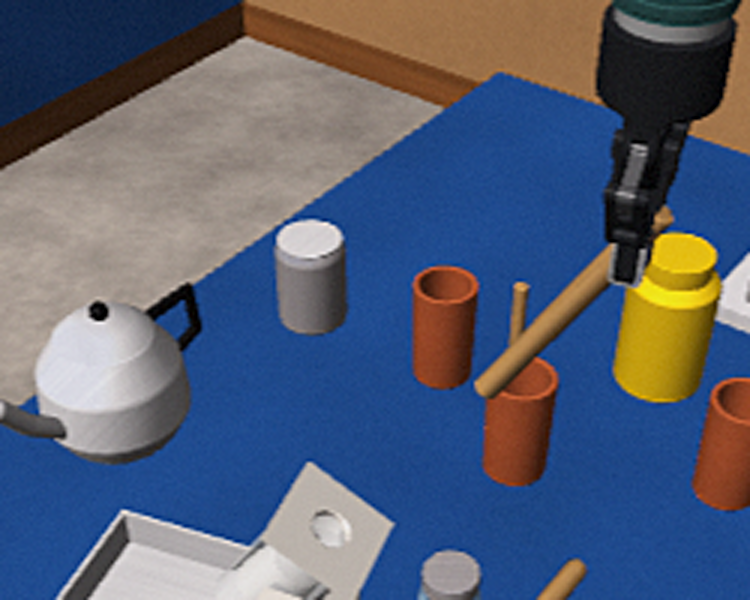

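View pics/top4.png

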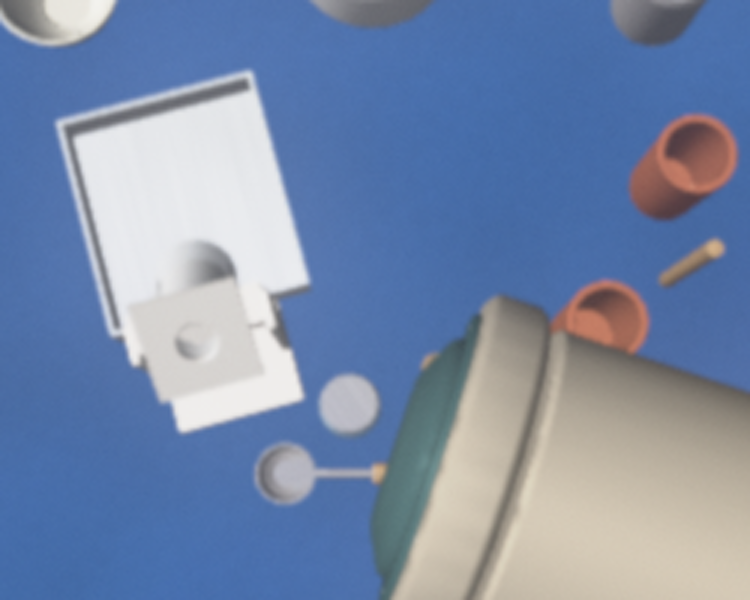

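```bash
cat >fit.py <<'E'
from h import *
from scipy.optimize import least_squares
def fit(tag,tcp,a0,n="side",lo=.03,hi=.19,L=.172):
    d=load(n+tag); Q=cloud(d).reshape(-1,3)
    g=np.array(tcp)+[0,0,.002]; a0=np.array(a0)/np.linalg.norm(a0)
    px=d["pixels"].reshape(-1,3).astype(int); br=(px[:,0]>px[:,2]+25)
    def sel(p,a,r):
        v=Q-p; s=-(v@a); dist=np.linalg.norm(v+s[:,None]*a,axis=1); return (s>lo)&(s<hi)&(dist<r)
    p,a=g.copy(),a0
    for r in(.035,.022,.016):
        m=sel(p,a,r)&br; q=Q[m]
        t1=np.cross(a,[0,1,0]);t1/=np.linalg.norm(t1);t2=np.cross(a,t1)
        def f(x,full=False):
            pp=p+x[0]*t1+x[1]*t2; aa=a+x[2]*t1+x[3]*t2; aa/=np.linalg.norm(aa)
            if full: return pp,aa
            v=q-pp; return np.linalg.norm(v-(v@aa)[:,None]*aa,axis=1)-.010
        R=least_squares(f,[0,0,0,0],loss='soft_l1',f_scale=.001)
        p,a=f(R.x,True)
    s=-((q-p)@a)
    print('n',len(q),'rms',np.sqrt(np.mean(f([0,0,0,0])**2)),'s range',np.percentile(s,[0,1,99,100]))
    p=p+a*((g-p)@a)  # axis point nearest the grasp
    print('axis pt',p.round(4),'off grasp',(p-g).round(4),'axis',a.round(4),'tilt',np.degrees(np.arccos(a[2])).round(2),'az',np.degrees(np.arctan2(a[1],a[0])).round(2))
    tip=p-a*np.percentile(s,99); print('tip est',tip.round(4),'len grasp-tip',np.percentile(s,99).round(4))
    return p,a
E
python3 - <<'E'
from fit import *
fit("4",[.408,-.0646,.3632],[-.511,-.14,.848])
E
```

```text
n 463 rms 0.0010383422609059772 s range [0.03008296 0.03127824 0.17104352 0.17301373]
axis pt [ 0.4118 -0.0638  0.3675] off grasp [0.0038 0.0008 0.0023] axis [-0.4888 -0.1327  0.8622] tilt 30.43 az -164.81
tip est [ 0.4954 -0.0411  0.22  ] len grasp-tip 0.171
```

Call:
arm_command([
  [0,[0,2,0.4],0],
  [0,[0,3,0.4],0],
  [0,[0.2,3,0.2],0],
  [0,[0.4,3,0],0],
  [0,[0.4,3,0],0],
  [0,[0,2.3,0],0],
  [0,[0,0,-0.6],0],
  [0,[0,0,-0.8],0],
  [0,[0,0,-0.7],0],
  [0,[0,0,0],0],
  [0,[0,0,0],0],
])

```text
clock: 7.85
position: [0.4187, 0.0976, 0.352]
ee_rot: [-0.56, 0.56, -0.432, 0.431]
contact_force: [0.2, -0.9, -0.7]
width: 0.0191
```

```bash
python3 - <<'E'
from snap import *
snap("5",(180,130,300,260),(160,110,290,240))
from fit import *
p=manip.get_state()['position']
fit("5",p,[-.489,-.133,.862])
E
```

```text
[0.4187 0.0976 0.352 ]
side scale 4.615384615384615
top scale 4.615384615384615
n 484 rms 0.0007716639288691747 s range [0.03019291 0.03068063 0.1723584  0.17420449]
axis pt [0.422  0.0985 0.3564] off grasp [0.0031 0.0006 0.0018] axis [-0.4914 -0.1298  0.8612] tilt 30.55 az -165.21
tip est [0.5067 0.1209 0.208 ] len grasp-tip 0.1724
```

View pics/side5.png

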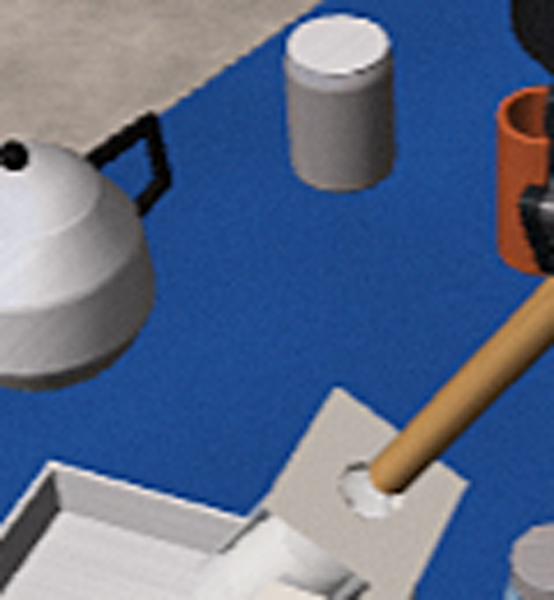

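View pics/top5.png

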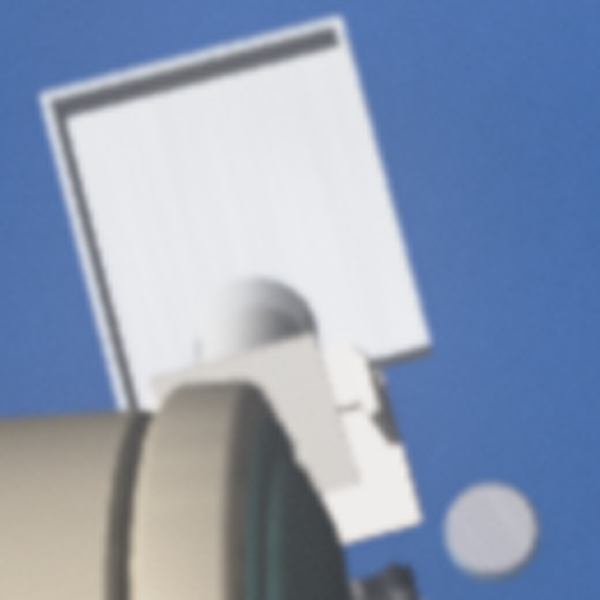

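Call:
arm_command([
  [0,[0.25,0.17,-0.42],0],
  [0,[0.26,0.07,-0.43],0],
  [0,[0.25,0.07,-0.42],0],
  [0,[0.26,0.07,-0.43],0],
  [0,[0.25,0.07,-0.42],0],
  [0,[0.26,0.07,-0.42],0],
  [0,[0,0,0],0],
], grip_force=60)

```text
clock: 8.65
position: [0.434, 0.1037, 0.3261]
ee_rot: [-0.56, 0.561, -0.431, 0.431]
contact_force: [-0.3, -0.3, -1.5]
width: 0.0186
```

```bash
python3 - <<'E'
from snap import *
snap("6",(180,130,300,260))
from fit import *
p=manip.get_state()['position']
fit("6",p,[-.489,-.133,.862],hi=.155)
E
```

```text
[0.434  0.1037 0.3261]
side scale 4.615384615384615
n 409 rms 0.0007716645118414729 s range [0.03044074 0.03173274 0.15459396 0.15478071]
axis pt [0.4376 0.1048 0.3307] off grasp [0.0037 0.0011 0.0022] axis [-0.4882 -0.131   0.8629] tilt 30.36 az -164.98
tip est [0.5131 0.1251 0.1974] len grasp-tip 0.1546
```

View pics/side6.png

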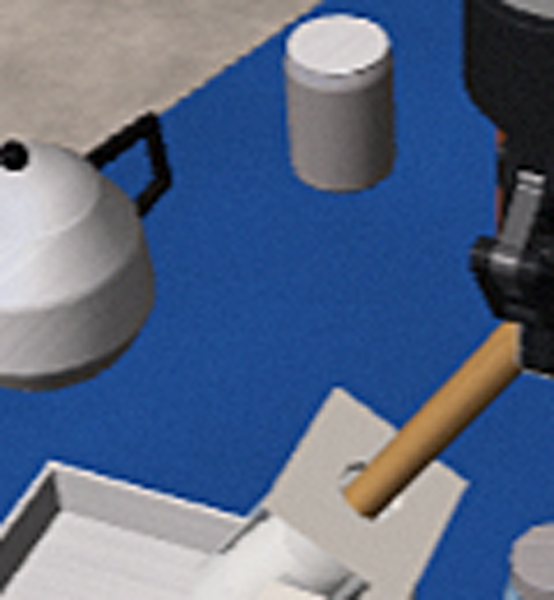

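Call:
arm_command([
  [0,[0.2,-0.04,-0.34],0],
  [0,[0.2,0.06,-0.34],0],
  [0,[0.2,0.05,-0.34],0],
  [0,[0.2,0.06,-0.34],0],
  [0,[0,0,0],0],
])

```text
clock: 9.2
position: [0.442, 0.105, 0.3127]
ee_rot: [-0.56, 0.561, -0.431, 0.431]
contact_force: [-0.0, 0.3, -0.6]
width: 0.0187
```

Call:
arm_command([
  [0,[0.2,0.06,-0.34],0],
  [0,[0.2,0.05,-0.34],0],
  [0,[0.2,0.06,-0.34],0],
  [0,[0,0,0],0],
])

```text
clock: 9.6
position: [0.448, 0.1067, 0.3025]
ee_rot: [-0.56, 0.561, -0.431, 0.431]
contact_force: [-0.3, 0.4, 0.0]
width: 0.0191
```

Call:
arm_command([
  [0,[0.2,0.06,-0.34],0],
  [0,[0.2,0.05,-0.34],0],
  [0,[0.2,0.06,-0.34],0],
  [0,[0,0,0],0],
])

```text
clock: 10.0
position: [0.454, 0.1084, 0.2932]
ee_rot: [0.561, -0.561, 0.431, -0.431]
contact_force: [-1.5, -0.9, 2.6]
width: 0.0185
```

```bash
python3 - <<'E'
from snap import *
snap("7",(160,160,300,270))
E
```

```text
[0.454  0.1084 0.2932]
side scale 5.454545454545454
```

View pics/side7.png

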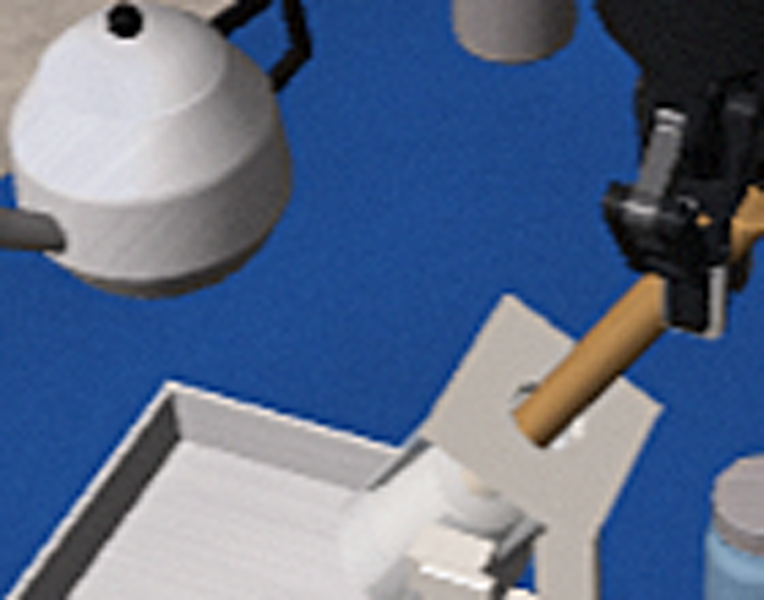

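Call:
arm_command([
  [0,[0.1,0.03,-0.17],0],
  [0,[0.1,0.03,-0.17],0],
  [0,[0.1,0.02,-0.17],0],
  [0,[0.1,0.03,-0.17],0],
])

```text
clock: 10.45
position: [0.4572, 0.1092, 0.2872]
ee_rot: [-0.56, 0.561, -0.431, 0.431]
contact_force: [-3.8, -1.7, 9.1]
width: 0.0188
```

Call:
arm_command([
  [0,[0.1,0.03,-0.17],0],
  [0,[0.1,0.03,-0.17],0],
  [0,[0.1,0.02,-0.17],0],
  [0,[0.1,0.03,-0.17],0],
])

```text
clock: 10.85
position: [0.4611, 0.1103, 0.2803]
ee_rot: [-0.56, 0.561, -0.431, 0.431]
contact_force: [-4.8, -1.1, 8.7]
width: 0.0189
```

Call:
arm_command([
  [0,[0.1,0.03,-0.17],0],
  [0,[0.1,0.03,-0.17],0],
  [0,[0.1,0.02,-0.17],0],
  [0,[0.1,0.03,-0.17],0],
  [0,[0.1,0.03,-0.17],0],
])

```text
clock: 11.35
position: [0.4661, 0.1117, 0.2715]
ee_rot: [-0.56, 0.561, -0.431, 0.431]
contact_force: [-3.6, -1.0, 6.7]
width: 0.0186
```

```bash
python3 - <<'E'
from snap import *
snap("8",(160,160,300,270))
from fit import *
p=manip.get_state()['position']
fit("8",p,[-.489,-.133,.862],hi=.105)
E
```

```text
[0.4661 0.1117 0.2715]
side scale 5.454545454545454
n 208 rms 0.0007866897502489438 s range [0.03009625 0.03042923 0.09842979 0.09901433]
axis pt [0.47   0.1126 0.2754] off grasp [0.0037 0.0008 0.0022] axis [-0.4905 -0.1335  0.8612] tilt 30.55 az -164.78
tip est [0.5183 0.1258 0.1906] len grasp-tip 0.0984
```

View pics/side8.png

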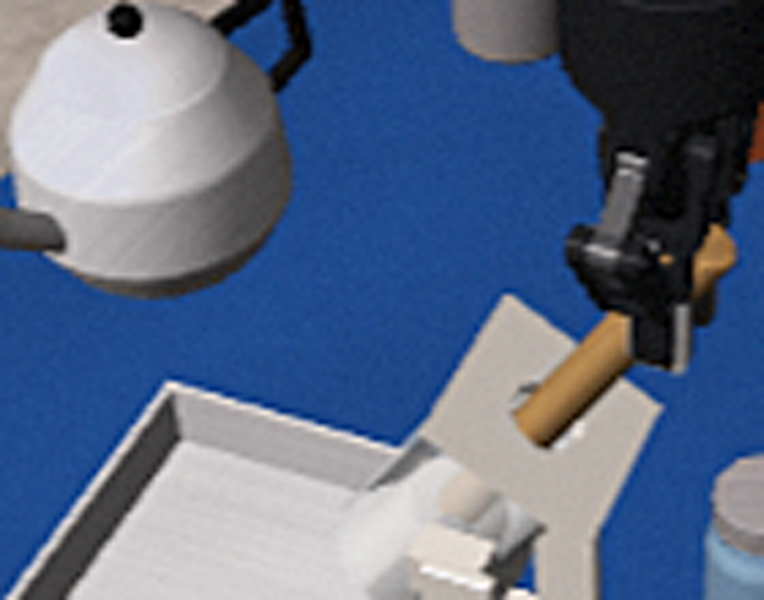

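Call:
arm_command([
  [0,[0.1,0.03,-0.17],0],
  [0,[0.1,0.03,-0.17],0],
  [0,[0.1,0.02,-0.17],0],
  [0,[0.1,0.03,-0.17],0],
  [0,[0.1,0.03,-0.17],0],
  [0,[0.1,0.02,-0.17],0],
])

```text
clock: 12.0
position: [0.4734, 0.1137, 0.2601]
ee_rot: [0.561, -0.56, 0.431, -0.431]
contact_force: [0.3, -0.1, -0.4]
width: 0.0189
```

Call:
arm_command([
  [0,[0.1,0.03,-0.17],0],
  [0,[0.1,0.03,-0.17],0],
  [0,[0.1,0.02,-0.17],0],
  [0,[0.1,0.03,-0.17],0],
  [0,[0.1,0.03,-0.17],0],
  [0,[0.1,0.02,-0.17],0],
])

```text
clock: 12.6
position: [0.4791, 0.1152, 0.2503]
ee_rot: [-0.561, 0.561, -0.431, 0.431]
contact_force: [-0.3, -0.0, -1.3]
width: 0.0186
```

```bash
python3 - <<'E'
from snap import *
snap("9",(160,160,300,270))
from fit import *
p=manip.get_state()['position']
fit("9",p,[-.489,-.133,.862],hi=.075)
E
```

```text
[0.4791 0.1152 0.2503]
side scale 5.454545454545454
n 123 rms 0.0007939174530265777 s range [0.03013019 0.03087709 0.07319162 0.07414717]
axis pt [0.4827 0.1163 0.2542] off grasp [0.0036 0.0011 0.0022] axis [-0.4934 -0.1299  0.8601] tilt 30.68 az -165.25
tip est [0.5188 0.1258 0.1913] len grasp-tip 0.0732
```

View pics/side9.png

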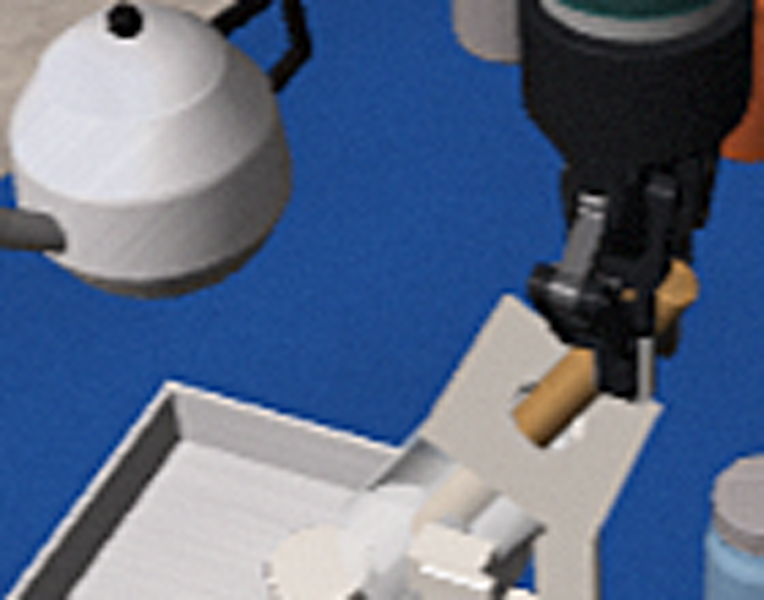

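```bash
python3 - <<'E'
from snap import *
snap("10",(140,210,270,310),(150,100,290,230))
E
```

```text
[0.4791 0.1152 0.25  ]
side scale 6.0
top scale 4.615384615384615
```

View pics/side10.png

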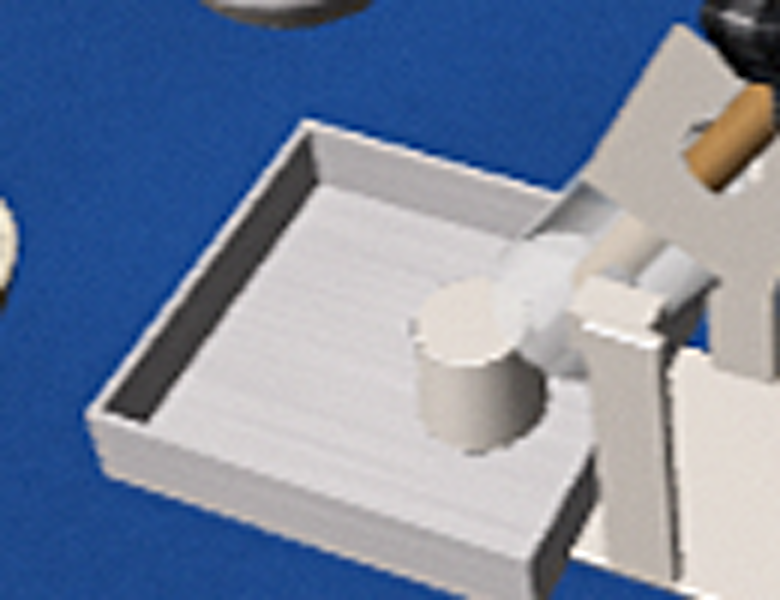

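View pics/top10.png

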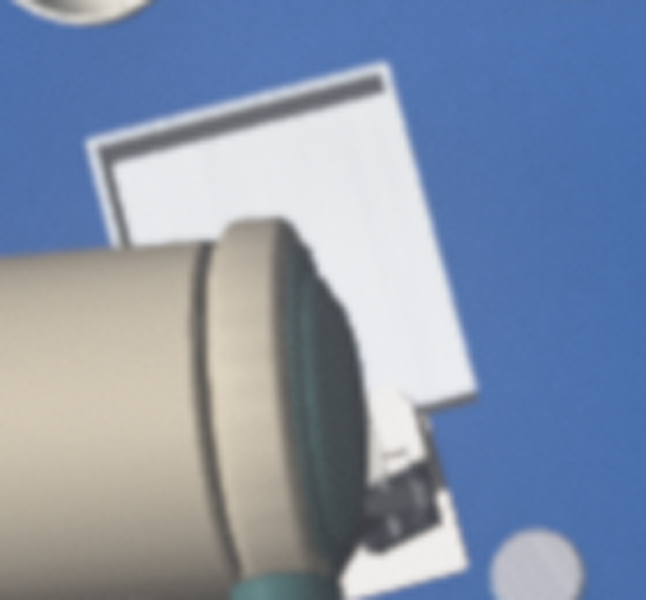

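```bash
python3 - <<'E'
from h import *
d=load("side10")
for u,v in((470,320),(450,310),(500,340),(370,450)): print(w(d,140+u/6,210+v/6).round(4))
E
```

```text
[0.6209 0.1539 0.0569]
[0.6317 0.1539 0.0552]
[0.6047 0.1544 0.0569]
[0.6389 0.2    0.0079]
```

Call:
arm_command([
  [0,[-0.4,-0.1,0.69],0],
  [0,[-0.75,-0.2,1.29],0],
  [0,[-0.75,-0.2,1.29],0],
  [0,[-0.75,-0.2,1.29],0],
  [0,[-0.75,-0.2,1.29],0],
  [0,[-0.75,-0.2,1.29],0],
  [0,[-0.75,-0.2,1.29],0],
  [0,[-0.75,-0.2,1.29],0],
  [0,[-0.75,-0.2,1.29],0],
  [0,[-0.5,-0.13,0.86],0],
  [0,[0,0,1],0],
  [0,[0,0,0],0],
])

```text
clock: 13.95
position: [0.4107, 0.0969, 0.3807]
ee_rot: [0.561, -0.56, 0.43, -0.432]
contact_force: [0.3, -0.9, -0.1]
width: 0.0186
```

Call:
arm_command([
  [0,[0,-1.5,0],0],
  [0,[0,-2.5,0],0],
  [0,[0.5,-3,0],0],
  [0,[0.6,-3,0],0],
  [0,[0.6,-3,0],0],
  [0,[0.6,-3,0],0],
  [0,[0.6,-3,0],0],
  [0,[0.6,-3,0],0],
  [0,[0.6,-3,0],0],
  [0,[0.6,-2.5,0],0],
  [0,[0.6,-2.5,0],0],
  [0,[0,0,0],0],
])

```text
clock: 15.15
position: [0.4639, -0.2063, 0.3775]
ee_rot: [-0.559, 0.56, -0.432, 0.432]
contact_force: [0.5, 0.5, -1.3]
width: 0.0188
```

Call:
arm_command([
  [0,[0,0,-1],0],
  [0,[0,0,-2],0],
  [0,[0,0,-2],0],
  [0,[0,0,-2],0],
  [0,[0,0,0],0],
  [0,[0,0,0],0],
])

```text
clock: 15.75
position: [0.4628, -0.2022, 0.309]
ee_rot: [0.561, -0.561, 0.431, -0.43]
contact_force: [0.7, -1.0, -0.3]
width: 0.0186
```

```bash
python3 - <<'E'
from snap import *
snap("11",(270,70,390,230),(310,130,430,230))
from fit import *
p=manip.get_state()['position']
fit("11",p,[-.489,-.133,.862])
E
```

```text
[ 0.4628 -0.2022  0.309 ]
side scale 3.75
top scale 6.0
n 351 rms 0.0013170726246178933 s range [0.03026809 0.03212525 0.17218238 0.17644602]
axis pt [ 0.4659 -0.2015  0.3138] off grasp [0.0025 0.0015 0.0016] axis [-0.4903 -0.1356  0.861 ] tilt 30.58 az -164.53
tip est [ 0.5503 -0.1781  0.1656] len grasp-tip 0.1722
```

View pics/side11.png

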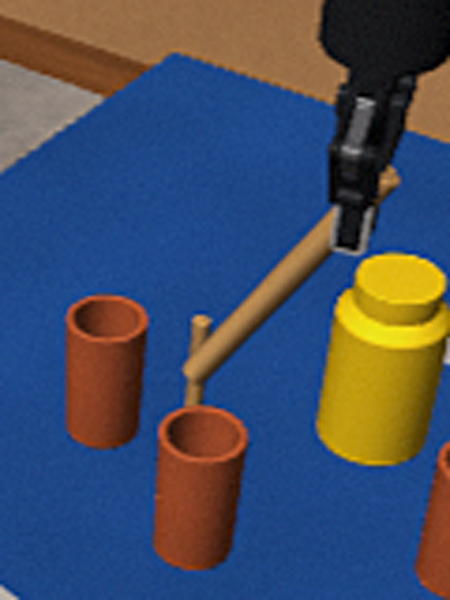

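Call:
arm_command([
  [0,[0,0,-1.5],0],
  [0,[0,0,-2],0],
  [0,[0,0,-2],0],
  [0,[0,0,-2],0],
  [0,[0,0,-1],0],
  [0,[0,0,0],0],
  [0,[0,0,0],0],
], grip_force=40)

```text
clock: 16.55
position: [0.4637, -0.2035, 0.2252]
ee_rot: [0.561, -0.561, 0.43, -0.432]
contact_force: [0.6, -0.1, -0.7]
width: 0.0189
```

```bash
python3 - <<'E'
from snap import *
snap("12",(270,70,390,230),(310,130,430,230))
E
```

```text
[ 0.4637 -0.2035  0.2252]
side scale 3.75
top scale 6.0
```

View pics/side12.png

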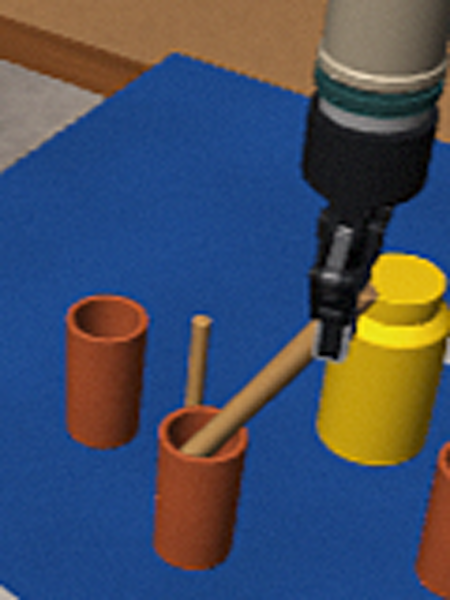

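View pics/top12.png

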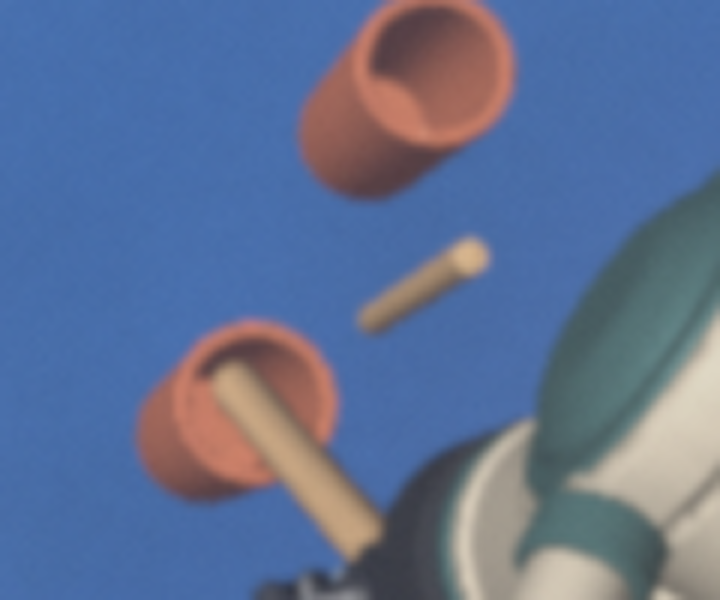

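Call:
arm_command([
  [0,[0.8,0.22,0],0],
  [0,[0.8,0.22,0.3],0],
  [0,[0.8,0.22,0.4],0],
  [0,[0.8,0.22,0.4],0],
  [0,[0.8,0.22,0.4],0],
  [0,[0.8,0.22,0.3],0],
  [0,[0.8,0.22,0.3],0],
  [0,[0.8,0.22,0.2],0],
  [0,[0.8,0.22,0.1],0],
  [0,[0.8,0.22,0.1],0],
  [0,[0.8,0.22,0],0],
  [0,[0,0,0],0],
])

```text
clock: 17.85
position: [0.5523, -0.1787, 0.249]
ee_rot: [0.561, -0.561, 0.431, -0.431]
contact_force: [-2.0, 0.1, 0.1]
width: 0.0188
```

```bash
python3 - <<'E'
from snap import *
snap("13",(270,70,390,230),(310,130,430,230))
from fit import *
p=manip.get_state()['position']
fit("13",p,[0,0.001,1],hi=.14)
E
```

```text
[ 0.5523 -0.1787  0.249 ]
side scale 3.75
top scale 6.0
n 239 rms 0.001318115091795137 s range [0.03042366 0.03087496 0.1388189  0.13952367]
axis pt [ 0.5519 -0.1789  0.251 ] off grasp [ 0.0002 -0.      0.    ] axis [-0.0317 -0.0111  0.9994] tilt 1.92 az -160.69
tip est [ 0.5563 -0.1773  0.1123] len grasp-tip 0.1388
```

View pics/side13.png

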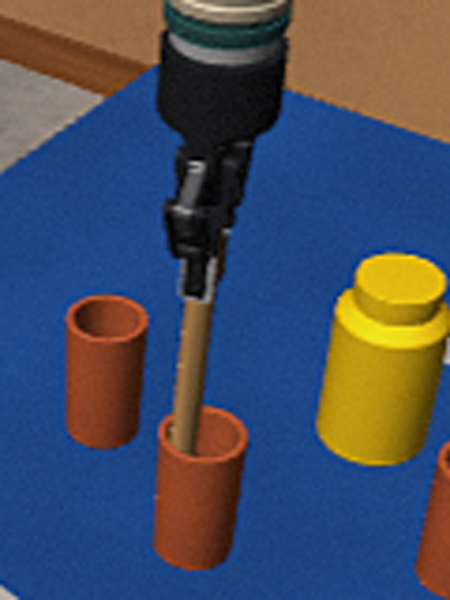

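Call:
arm_command([
  [0,[0.5,0.14,0],0],
  [0,[-0.6,-0.17,0],0],
  [0,[-0.7,-0.19,0],0],
  [0,[0,0,0],0],
  [0,[0,0,-1],0],
  [0,[0,0,-1.5],0],
  [0,[0,0,-1.5],0],
  [0,[0,0,-1.5],0],
  [0,[0,0,-0.9],0],
  [0,[0,0,0],0],
  [0,[0,0,0],0],
])

```text
clock: 19.05
position: [0.5432, -0.1812, 0.1852]
ee_rot: [0.561, -0.56, 0.431, -0.431]
contact_force: [0.5, -0.3, -1.0]
width: 0.0187
```

```bash
python3 - <<'E'
from snap import *
snap("14",(270,70,390,230),(310,130,430,230))
from fit import *
p=manip.get_state()['position']
fit("14",p,[0,0.001,1],hi=.075,lo=.025)
E
```

```text
[ 0.5432 -0.1812  0.1852]
side scale 3.75
top scale 6.0
n 110 rms 0.0011168152098955735 s range [0.02524679 0.02530669 0.07484031 0.07487944]
axis pt [ 0.5431 -0.1804  0.1876] off grasp [-0.0003  0.0009 -0.    ] axis [-0.017   0.0104  0.9998] tilt 1.14 az 148.57
tip est [ 0.5443 -0.1811  0.1127] len grasp-tip 0.0748
```

View pics/side14.png

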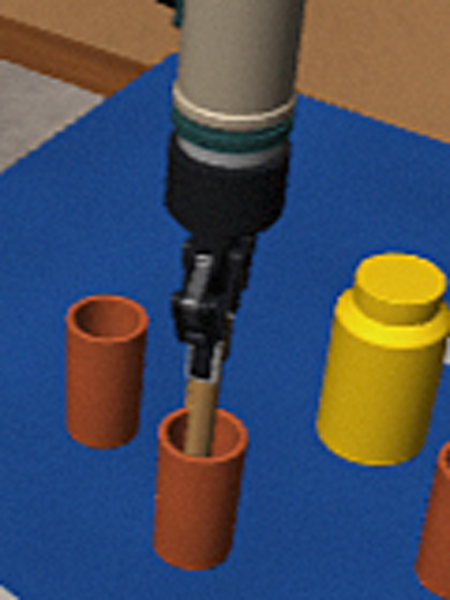

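Call:
arm_command([
  [0,[0,0,-0.1],0],
  [0,[0,0,-0.1],0],
  [0,[0,0,0],0],
], grip_force=25)

```text
clock: 19.45
position: [0.543, -0.1811, 0.1831]
ee_rot: [-0.561, 0.561, -0.431, 0.431]
contact_force: [-0.8, -0.2, -0.2]
width: 0.0186
```

Call:
arm_command([
  [0,[0,0,-0.1],0],
  [0,[0,0,-0.1],0],
  [0,[0,0,0],0],
])

```text
clock: 19.75
position: [0.5435, -0.1812, 0.1827]
ee_rot: [0.561, -0.56, 0.43, -0.432]
contact_force: [-1.3, 0.6, 7.1]
width: 0.0192
```

Call:
arm_command([
  [0,[0,0,0.1],0],
  [2.6,[0,0,0],0],
  [3.5,[0,0,0],0],
  [5,[0,0,0],0],
  [8.5,[0,0,0],0],
  [8.5,[0,0,0],0],
  [8.5,[0,0,0],0],
  [8.5,[0,0,0],0],
])

```text
clock: 20.55
position: [0.543, -0.1811, 0.1821]
ee_rot: [-0.561, 0.561, -0.431, 0.431]
contact_force: [-0.3, -0.3, 0.8]
width: 0.085
```

```bash
python3 - <<'E'
from snap import *
snap("15",(270,70,390,230))
E
```

```text
[ 0.543  -0.1811  0.1821]
side scale 3.75
```

View pics/side15.png

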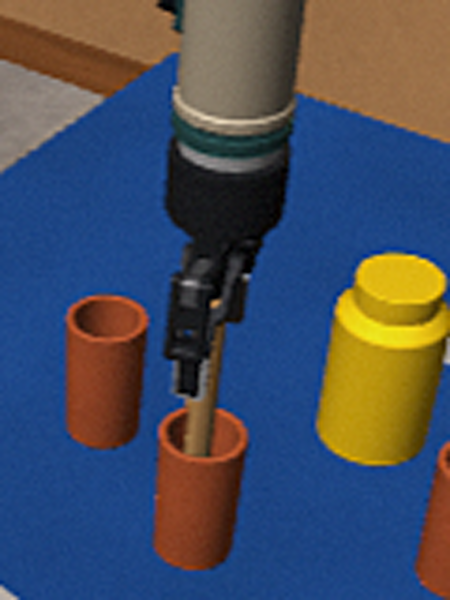

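The jaws are open and the stick stands upright in the pot. Next I'll raise the arm straight up, then move it aside.

Call:
arm_command([
  [8.5,[0,0,1],0],
  [8.5,[0,0,2],0],
  [8.5,[0,0,3],0],
  [8.5,[0,0,3],0],
  [8.5,[0,0,3],0],
  [8.5,[0,0,3],0],
  [8.5,[-2,-1,0],0],
  [8.5,[-3,-2,0],0],
  [8.5,[-3,-2,0],0],
  [8.5,[-3,-2,0],0],
  [8.5,[-3,-2,0],0],
  [8.5,[0,0,0],0],
])

```text
clock: 21.8
position: [0.4, -0.2729, 0.3333]
ee_rot: [-0.559, 0.561, -0.432, 0.433]
contact_force: [1.1, 0.4, 0.2]
width: 0.0853
```

Call:
arm_command([
  [8.5,[0,0,0],0],
  [8.5,[0,0,0],0],
  [8.5,[0,0,0],0],
])

```text
clock: 22.1
position: [0.4038, -0.2706, 0.3323]
ee_rot: [0.561, -0.561, 0.431, -0.431]
contact_force: [0.1, -0.6, -0.3]
width: 0.0852
```

```bash
python3 - <<'E'
from snap import *
snap("16",(0,0,560,420),(0,0,560,420))
from h import *
t=load("side16"); Q=cloud(t).reshape(-1,3)
for nm in("side16","top16"):
    Q=cloud(load(nm)).reshape(-1,3)
    m=(abs(Q[:,0]-.543)<.03)&(abs(Q[:,1]+.181)<.03)&(Q[:,2]>.13)&(Q[:,2]<.24)
    for lo,hi in((.13,.17),(.17,.21),(.21,.24)):
        k=Q[m&(Q[:,2]>lo)&(Q[:,2]<hi)]; 
        if len(k): print(nm,len(k),k.mean(0).round(4),k[:,2].max().round(4))
print(manip.get_state()['clock'])
E
```

```text
[ 0.4038 -0.2706  0.3323]
side scale 1.4285714285714286
top scale 1.4285714285714286
side16 91 [ 0.5426 -0.172   0.1498] 0.1694
side16 100 [ 0.5428 -0.1719  0.19  ] 0.2097
side16 52 [ 0.5441 -0.1744  0.2181] 0.2225
top16 40 [ 0.5411 -0.1724  0.1498] 0.1692
top16 44 [ 0.5415 -0.1718  0.19  ] 0.2099
top16 84 [ 0.5447 -0.1773  0.2199] 0.2237
22.2
```

View pics/side16.png

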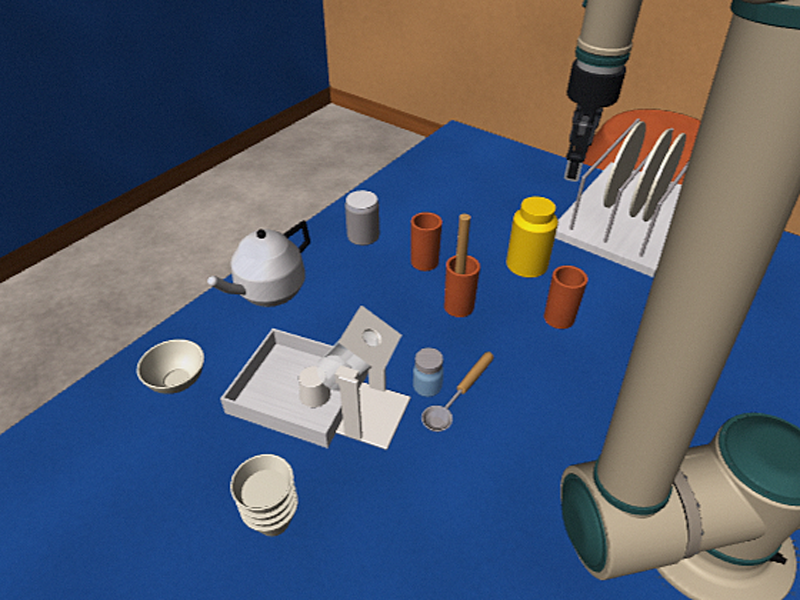

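View pics/top16.png

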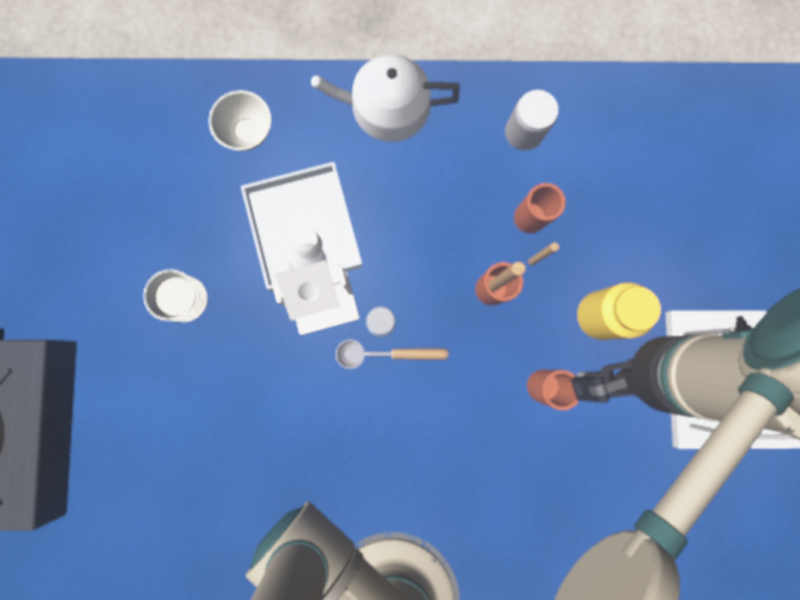

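```bash
python3 - <<'E'
from rig import manip
print(manip.sign_off())
E
```

```text
the job is handed in; nothing more can be done
None
```

The cup is out of the tube and in the tray, and the stick is back in its pot. I handed the job in at about 22 s of the 53 s allowed.

- **Tilting the stick:** The arm could only turn about the vertical. I took the 210 mm stick from the pot farthest to the robot's left and leaned it about 30.5° in the jaws by drawing it against the pot's rim. The tube slopes 32°, so it was about 1.5° short, which the hole's clearance took up.
- **Pushing the cup:** The stick went through the cap hole without contact and met the cup about 50 mm down. I then pushed in 2 mm steps. The highest reading was about 10 N, against the 40 N that cracks the cup. I only read the force between short bursts of steps, so a brief higher peak could have gone unseen.
- **Returning the stick:** I straightened the stick against the pot's far wall and lowered it until it touched the floor (about 7 N). Then I opened the jaws and moved the arm clear.

**Last checks:**
- The cup stands upside down on the tray floor. Its top reads about 56 mm; 54 mm was expected, and the camera's heights read about 2 mm high.
- The stick stands upright and free, with its top at about 0.222 m, as at the start.
- By eye, the jar, spoon, cup stack, canister, thin stick and other pots look where they were.

No check failed.

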